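# Call the helper and show which bottle goes where

### The job

A blue-capped water bottle has been put in the tray of green-capped ones. Ring the counter bell with your fingertips to call the helper, then point at the stray bottle: hold your fingertips a couple of centimetres above its cap for two seconds. Then show where it belongs: point the same way at the empty place in the tray of blue-capped bottles, fingertips over its middle and a little above the height of the caps around it, and finish still pointing there; touch none of the bottles and leave the bell and the other things standing where they are.

Things in the scene. Friction and masses are not known exactly. Their poses are not given: they have to be found in the camera images.
- bell: counter bell standing loose on the table: dark foot, bright steel gong 84 mm wide, brass push button on top; 64 mm tall in all, about 0.28 kg. Origin: centre of its underside, z up
- bell_top (a point): centre of the top face of the bell's push button (17 mm in diameter, 64 mm above the table when not pressed)
- bell_plunger (a joint): how far the bell's push button is pressed down, m: 0 at rest, 0.005 at its stop; it springs back by itself. It takes 1.5 N to start it and 4 N to reach the stop; the bell rings from 0.0035 on
- stray: the stray: closed half-litre water bottle, 68 mm in diameter and 200 mm tall to the top of its cap, about 0.5 kg, standing loose and upright in its tray; blue screw cap 30 mm wide and 16 mm high. Origin: centre of its underside, z up. It stands in the tray of green-capped bottles, in any of the four places
- stray_cap (a point): centre of the top face of the stray bottle's blue cap, 200 mm above the bottle's underside, 204 mm above the table; z up
- gap: the empty place in the tray of blue-capped bottles, any of its four places: a faint round print, 66 mm wide, in the bare tray floor. Origin: centre of the place, on the tray's floor 4 mm above the table, z up. The caps of the bottles beside it end 200 mm above this point
- tray_green: open cardboard tray, 172 by 172 mm, walls 60 mm high and 4 mm thick, floor 4 mm thick, fixed; holds three green-capped bottles and the stray in two rows of two, 82 mm apart, each 41 mm from the tray's middle in its x and y. Origin: centre of its underside
- tray_blue: the same kind of tray, holding three blue-capped bottles and one empty place, laid out alike; the two trays stand left and right, either way round. Origin: centre of its underside
- green1: closed half-litre water bottle, 68 mm in diameter and 200 mm tall to the top of its cap, about 0.5 kg, standing loose and upright in its tray; green screw cap 30 mm wide and 16 mm high. Origin: centre of its underside, z up, a bystander
- green2: closed half-litre water bottle, 68 mm in diameter and 200 mm tall to the top of its cap, about 0.5 kg, standing loose and upright in its tray; green screw cap 30 mm wide and 16 mm high. Origin: centre of its underside, z up, a bystander
- green3: closed half-litre water bottle, 68 mm in diameter and 200 mm tall to the top of its cap, about 0.5 kg, standing loose and upright in its tray; green screw cap 30 mm wide and 16 mm high. Origin: centre of its underside, z up, a bystander
- blue1: closed half-litre water bottle, 68 mm in diameter and 200 mm tall to the top of its cap, about 0.5 kg, standing loose and upright in its tray; blue screw cap 30 mm wide and 16 mm high. Origin: centre of its underside, z up, a bystander
- blue2: closed half-litre water bottle, 68 mm in diameter and 200 mm tall to the top of its cap, about 0.5 kg, standing loose and upright in its tray; blue screw cap 30 mm wide and 16 mm high. Origin: centre of its underside, z up, a bystander
- blue3: closed half-litre water bottle, 68 mm in diameter and 200 mm tall to the top of its cap, about 0.5 kg, standing loose and upright in its tray; blue screw cap 30 mm wide and 16 mm high. Origin: centre of its underside, z up, a bystander
- tin: food tin with red and yellow wrapper, 76 mm in diameter, 108 mm tall, 0.45 kg, a bystander standing behind the bell. Origin: centre of its underside
- torch: black hand torch, 148 mm long and 41 mm wide at the head, lying on the table behind the bell, a bystander. Origin: on the table under its middle; x along it towards the head
There are look-alikes about, which are no part of the job. Leave any orange, red or yellow look-alike of the stray alone.

How it is judged (in metres and radians):
On the way, in this order (a step that is already met when the one before it is completed fails the run):
1. the bell is rung: its button is pressed at least 3.5 mm down (value of joint bell_plunger above 0.0035 m), for 0.02 s.
2. fingertips dwell 1.8 s above the stray's cap: grasp point within 25 mm of its axis, 12 to 70 mm above it (horizontal distance between the grasp point and stray_cap below 0.025 m and z of the grasp point in the frame of stray_cap between 0.012 and 0.07 m), for 1.8 s.
3. fingertips dwell over the empty place: grasp point within 30 mm of its axis, 190 to 275 mm above its floor (horizontal distance between the grasp point and gap below 0.03 m and z of the grasp point in the frame of gap between 0.19 and 0.275 m), for 0.5 s.
At the end, for the whole second after the job is handed in: The hand still points over the empty place (grasp point within 30 mm of its axis, 190 to 275 mm above the tray floor); bell button back up (under 1 mm), bell within 20 mm of its start; all seven bottles upright, at rest, within 12 mm of their starts (all of step 3 and value of joint bell_plunger below 0.001 m and distance of bell from where it was at the start of the episode below 0.02 m and angle between bell's own z axis and vertical below 0.1 rad and distance of each of stray, green1, green2, green3, blue1, blue2, blue3 from where it was at the start of the episode below 0.012 m and angle between each of stray, green1, green2, green3, blue1, blue2, blue3's own z axis and vertical below 0.08 rad and linear speed of each of stray, green1, green2, green3, blue1, blue2, blue3 below 0.02 m/s); the robot touches nothing.
It fails at once if a bottle is touched by the robot (over 0.5 N) (contact force between any of the fingers, the arm and stray above 0.5 N or contact force between any of the fingers, the arm and green1 above 0.5 N or contact force between any of the fingers, the arm and green2 above 0.5 N or contact force between any of the fingers, the arm and green3 above 0.5 N or contact force between any of the fingers, the arm and blue1 above 0.5 N or contact force between any of the fingers, the arm and blue2 above 0.5 N or contact force between any of the fingers, the arm and blue3 above 0.5 N).
It fails at once if a bottle is lifted, pushed more than 12 mm or tipped (distance of any of stray, green1, green2, green3, blue1, blue2, blue3 from where it was at the start of the episode above 0.012 m or angle between any of stray, green1, green2, green3, blue1, blue2, blue3's own z axis and vertical above 0.15 rad).
It fails at once if the bell is lifted, pushed more than 20 mm or tipped (distance of bell from where it was at the start of the episode above 0.02 m or angle between bell's own z axis and vertical above 0.25 rad).
It fails at once if the tin or the torch is moved more than 15 mm (distance of any of tin, torch from where it was at the start of the episode above 0.015 m).
It also fails if it takes over 58 s, if anything falls off the work surface, if the arm or the gripper's body presses on something with over 40 N, if the wrist force passes 120 N, or if a joint passes its speed limit or range.

### The arm

A 6-joint arm with a two-finger parallel gripper is mounted at the origin on the work surface. World frame = base frame: x ahead of the robot, y to its left, z up, the work surface at z = 0. Lengths are in mm, angles in rad, forces in N, time in s.
With the tool pointing down it reaches from about 300 to 875 mm from the base axis. Payload 4.2 kg.
Tool frame: the origin (TCP) lies on the mounting face of the last link; the fingertips stand 173 mm ahead of it and the grasp point (between the pads) lies 155 mm ahead of it; x points along the fingers, z is the direction in which the jaws open and shut, and the axes are right-handed (so a half turn about x gives the same grasp; the last joint's range is limited). The gripper opens to 85 mm and grips with 20 to 120 N. Pads are 22 mm wide; open, the fingers measure 114 mm over their backs; the gripper's body (76 mm by 85 mm) begins 54 mm behind the grasp point. The pads swing forward as they close: fully open they stand 13 mm farther back than shut.
Start: joints at [-1.277, 0.32, 1.565, -0, 1.257, -0.02], TCP at [177.486, -546.92, 404.738] pointing down, gripper open.
Joint ranges: [-3.11, 3.11], [-0.84, 2.01], [0.21, 2.61], [-1.34, 4.49], [0.05, 2.63], [-2.56, 2.56]. Speed limits (rad/s): [2.57, 2.57, 3.14, 3.14, 3.14, 3.14].

### API

Orientations are given as a rotation vector (axis times angle).
In Python, from station import * gives the robot as it stands.
- The arm moves only by the shell command python3 -m handwheel 'ROWS' [FORCE]. ROWS is text: rows parted by semicolons, each of 5 numbers parted by spaces: the shift along the tool's x, y, z in m, then the turn about the tool's x in rad, then the closure, from 0 (fully open) to 1 (shut). A call has 1 to 12 rows; each row shifts and turns the commanded pose from where the row before left it, along the tool's axes as they then stand; what a row does not reach is not made up. A row lasts 1/12 s, in which the tool goes at most 41.7 mm and 7.16 degrees, less where a joint would pass 70% of its speed; a pose out of reach is approached as far as the arm can. A call with a gripper value outside its range is refused whole. The fingers move at their own pace and stop on an object; FORCE is the grip in N (left out, the last holds). Time passes only in rows, so rows that do not move let the fingers close. It gives the time, the measured TCP pose, the force and the opening at its end, in the units of the state.
- state(): the state, without advancing time (a new reading comes with each control period).
- get_image(name): name is "scene" or "top" or "wrist"; returns (picture, depth): 400x640x3 uint8, blue, green, red; 400x640 float32, mm along the optical axis (not along the pixel's ray), 0 where there is no reading.
- camera_info(name): a dict with "fx", "fy", "cx", "cy" (pixels), "dist" ([k1, k2, p1, p2, k3] as OpenCV has them; the pictures are not rectified), "cam_to_world" (4x4, takes a point from camera to world coordinates). Camera axes: x right, y down, z forward; pixel columns grow to the right and rows downward; lengths in mm; the calibration is good to about 2 mm. A picture is of the moment at which its call begins: read the wrist's pose just before it. camera_info takes no time and is no camera call; for the wrist camera it gives the pose at the moment of the call.
- finish_job(): hands the job in, once; it reports no verdict.
The state is a dict: "time_s": time; "joint_pos": joint angles; "qvel": joint speeds; "effort": joint torques, N m; "ee_pos": TCP position; "tool_rot": TCP orientation; "wrist_force": force on the tool from outside, world axes, zero at the start; "ft_torque": the same for the moment, N m; "gripper_width": opening from 0.0 (shut) to 1.0 (fully open).
Only numpy, scipy, OpenCV 4.12 (cv2) and the standard library are available. Lean on these libraries where they do the work, as an engineer would, in place of code of your own. Each camera call takes 0.05 s, during which the arm holds its last target. There are 200 camera calls.

## Working session

There is one attempt and no reset: what is moved stays moved. The work goes in short steps, Python scripts to look and compute and a shell command to move; the robot and the scene stay as the last step left them, time stands still between calls to the robot, and variables do not carry over. Pictures are saved under pics/ and viewed, about 8 in all and at most 12, crops included, and the job is handed in when it is done.

```bash
mkdir -p pics
cat > h.py <<'E'
from station import *
import numpy as np, cv2
from scipy.spatial.transform import Rotation as R
def cast(ci,px,z):
    K=np.array([[ci["fx"],0,ci["cx"]],[0,ci["fy"],ci["cy"]],[0,0,1.]])
    n=cv2.undistortPoints(np.array(px,float).reshape(-1,1,2),K,np.array(ci["dist"],float)).reshape(-1,2)
    T=np.array(ci["cam_to_world"]);d=np.c_[n,np.ones(len(n))]@T[:3,:3].T;o=T[:3,3]
    return o+d*((z-o[2])/d[:,2])[:,None]
def tool():
    s=state();r=R.from_rotvec(s["tool_rot"]).as_matrix();p=np.array(s["ee_pos"]);return p,r,p+155*r[:,0]
E
python3 - <<'E'
from h import *
for n in("top","scene"):
    im,d=get_image(n);cv2.imwrite(f"pics/{n}1.png",im);np.save(f"pics/{n}1.npy",d)
    print(n,np.round(camera_info(n)["cam_to_world"],2).tolist())
p,r,g=tool();print(p,r.round(3),g,state()["gripper_width"],state()["time_s"])
E
```

```text
top [[0.02, -1.0, 0.05, 478.21], [-1.0, -0.02, -0.02, 14.14], [0.02, -0.05, -1.0, 1145.17], [0.0, 0.0, 0.0, 1.0]]
scene [[0.52, 0.73, -0.45, 1002.66], [0.86, -0.45, 0.26, -278.08], [-0.01, -0.52, -0.85, 1012.58], [0.0, 0.0, 0.0, 1.0]]
[ 177.44995131 -546.77147726  403.97506917] [[-0.     0.951  0.309]
 [ 0.002  0.309 -0.951]
 [-1.     0.    -0.002]] [ 177.37634707 -546.53666072  248.97526451] 1.0030176866999079 0.1
```

View pics/top1.png

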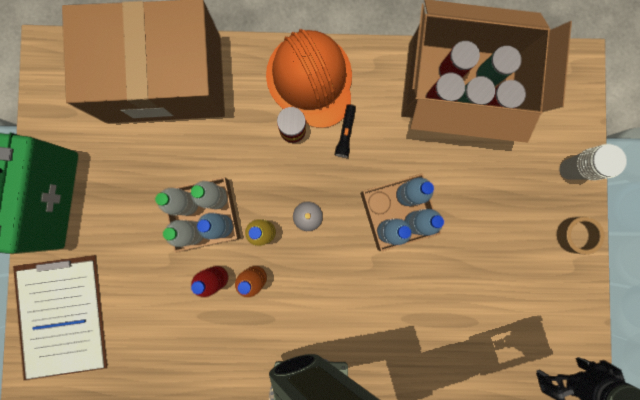

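View pics/scene1.png

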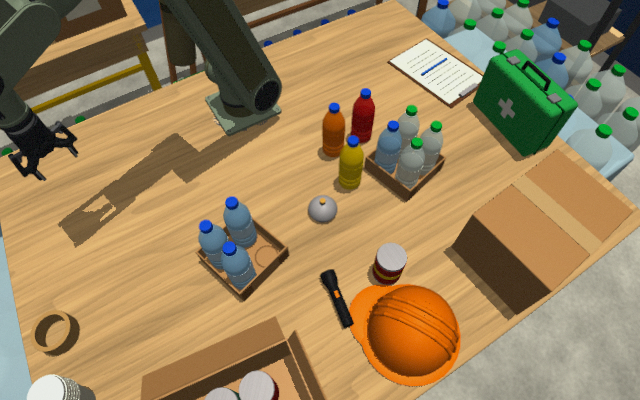

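The top view shows the green tray at left, with green caps at (163,199), (199,188) and (170,233) and one blue cap at (208,227) that should be the stray. The other blue caps are on the yellow (257,233), red (198,287) and orange (245,287) look-alikes, and on the blue tray's own bottles at (428,188), (437,222) and (404,232). The gap print is at (380,203) and the bell button at (308,216). In the scene view the stray is at (393,127), the gap at (265,257) and the bell at (322,205).

```bash
cat > m.py <<'E'
from h import *
T=cv2.imread("pics/top1.png");S=cv2.imread("pics/scene1.png")
for n,im in(("top",T),("scene",S)):
    ci=camera_info(n);hsv=cv2.cvtColor(im,cv2.COLOR_BGR2HSV)
    for c,lo,hi in(("blue",(108,190,120),(125,255,255)),("green",(50,180,120),(70,255,255))):
        N,_,st,ce=cv2.connectedComponentsWithStats(cv2.inRange(hsv,lo,hi))
        for i in range(1,N):
            if 40<st[i,4]<400: print(n,c,ce[i].round(1),st[i,4],cast(ci,ce[i],196)[0].round(1))
    # brass button
    w=(slice(200,232),slice(292,324)) if n=="top" else (slice(190,225),slice(305,340))
    b=cv2.inRange(hsv[w],(8,90,90),(30,255,255));ys,xs=np.nonzero(b)
    x0,y0=w[1].start,w[0].start
    N,_,st,ce=cv2.connectedComponentsWithStats(b)
    for i in range(1,N):
        if st[i,4]>5: q=ce[i]+[x0,y0];print(n,"brass",q,st[i],cast(ci,q,63)[0].round(1))
g=[(380,203)];print("gap top",cast(camera_info("top"),g,4).round(1),"scene",cast(camera_info("scene"),[(265,257)],4).round(1))
a=cv2.resize(T[165:255,150:270],None,fx=4,fy=4,interpolation=2);b=cv2.resize(T[165:255,290:450],None,fx=4,fy=4,interpolation=2)
c=cv2.resize(S[95:205,300:450],None,fx=3,fy=3);d=cv2.resize(S[190:300,190:340],None,fx=3,fy=3)
o=np.zeros((600,800,3),np.uint8)
a=cv2.resize(a,(360,270));b=cv2.resize(b,(440,248));o[:270,:360]=a;o[:248,360:]=b
o[270:570,:400]=cv2.resize(c,(400,300));o[270:570,400:]=cv2.resize(d,(400,300))
cv2.imwrite("pics/crop.png",o)
E
python3 m.py
```

```text
top blue [426.8 187.9] 98 [ 576. -269.  196.]
top blue [436.9 221.5] 101 [ 495.9 -293.3  196. ]
top blue [404.2 231.8] 96 [ 470.  -215.4  196. ]
top brass [308.09393939 214.42424242] [  0   0  32  32 330] [511.5  14.3  63. ]
top brass [307.41935484 215.4516129 ] [13 13  6  6 31] [508.7  16.1  63. ]
scene blue [442.8   1.9] 44 [101.5 768.5 196. ]
scene blue [553.   20.9] 58 [ 378.8 1037.2  196. ]
scene blue [559.5  56.1] 71 [517.6 902.9 196. ]
scene blue [365.5  91.7] 49 [332.4 271.7 196. ]
scene blue [334.1 106.2] 56 [333.6 163.4 196. ]
scene blue [393.2 124.4] 67 [475.  264.1 196. ]
scene blue [352.8 139.9] 72 [463.  140.3 196. ]
scene blue [231.  201.7] 94 [ 468.1 -214.7  196. ]
scene blue [205.1 225.5] 97 [ 495.2 -293.8  196. ]
scene blue [228.6 247.1] 118 [ 574.2 -269.4  196. ]
scene green [497.6  10.7] 48 [239. 904. 196.]
scene green [470.2  22. ] 56 [239.7 770.1 196. ]
scene green [527.6  32. ] 61 [378.1 905.2 196. ]
scene green [499.5  44.5] 68 [377.9 769.9 196. ]
scene green [585.   43.1] 61 [ 516.6 1039.   196. ]
scene green [619.4  68.1] 64 [ 656.3 1038.5  196. ]
scene green [535.  76.] 141 [541.8 756.8 196. ]
scene green [594.5  82.5] 72 [657.1 903.3 196. ]
scene green [411.3 108.6] 49 [454.1 343.1 196. ]
scene green [631.8 111.4] 87 [795.3 904.1 196. ]
scene green [436.4 124.6] 57 [537.2 364.7 196. ]
scene green [605.  128.9] 101 [795.4 770.2 196. ]
scene green [416.9 141.5] 68 [555.7 281.4 196. ]
scene brass [321.71548822 205.46969697] [  0   0  35  35 594] [524.2   5.6  63. ]
scene brass [322.32142857 200.32142857] [15  8  6  6 28] [510.9  15.7  63. ]
gap top [[ 549.7 -191.7    4. ]] scene [[ 552.8 -193.8    4. ]]
```

View pics/crop.png

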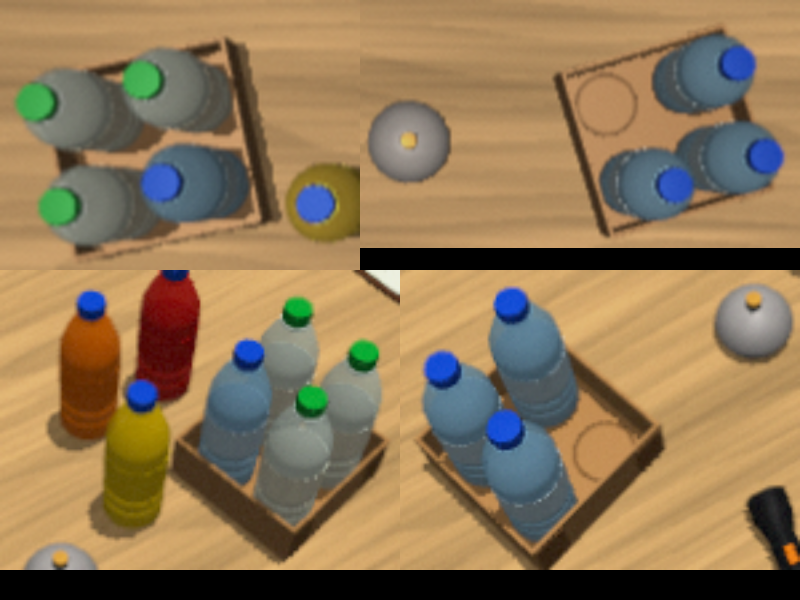

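The crops confirm the choice: the stray is the blue-capped bottle in the green tray. The gap cast at (550–553, -192…-194) agrees with the fourth corner from the other three caps, (550,-191). The bell is at (510,16) in both views. I'm starting the move: raise slightly, shut the fingers, travel to above the bell.

```bash
python3 - <<'E'
from h import *
T=cv2.imread("pics/top1.png");h=cv2.cvtColor(T,cv2.COLOR_BGR2HSV)
m=cv2.inRange(h,(105,150,120),(125,255,255))[215:240,195:218];N,_,st,ce=cv2.connectedComponentsWithStats(m)
for i in range(1,N):print(st[i],cast(camera_info("top"),ce[i]+[195,215],196))
E
python3 -m handwheel '-0.01 0 0 0 1; -0.01 0 0 0 1; -0.01 0 0 0 1; 0 0.0102 -0.009 0 1; 0 0.0204 -0.018 0 1; 0 0.0204 -0.018 0 1; 0 0.0204 -0.018 0 1; 0 0.0204 -0.018 0 1; 0 0.0204 -0.018 0 1; 0 0.0204 -0.018 0 1; 0 0.0204 -0.018 0 1; 0 0.0204 -0.018 0 1' 20
python3 -m handwheel '0 0.0204 -0.018 0 1; 0 0.0204 -0.018 0 1; 0 0.0204 -0.018 0 1; 0 0.0204 -0.018 0 1; 0 0.0204 -0.018 0 1; 0 0.0204 -0.018 0 1; 0 0.0204 -0.018 0 1; 0 0.0204 -0.018 0 1; 0 0.0204 -0.018 0 1; 0 0.0204 -0.018 0 1; 0 0.0204 -0.018 0 1; 0 0.0204 -0.018 0 1'
python3 -m handwheel '0 0.0204 -0.018 0 1; 0 0.0204 -0.018 0 1; 0 0.0102 -0.009 0 1; 0 0 0 0 1; 0 0 0 0 1; 0 0 0 0 1'
python3 -c "
from h import *
p,r,g=tool();print(p,g,r.round(3),r.T@(np.array([509.7,16,81])-g),state()['joint_pos'],state()['gripper_width'])"
```

```text
[  2   5  13  12 125] [[476.85866584 261.74227871 196.        ]]
time_s: 1.1
ee_pos: [295.6, -345.7, 435.1]
tool_rot: [0.975, 1.341, -0.975]
wrist_force: [0.6, -0.2, -0.4]
gripper_width: 0.001
time_s: 2.1
ee_pos: [461.2, -64.8, 435.2]
tool_rot: [0.975, 1.341, -0.974]
wrist_force: [0.2, 0.2, 0.6]
gripper_width: 0.001
time_s: 2.6
ee_pos: [495.3, -8.7, 434.8]
tool_rot: [0.974, 1.341, -0.976]
wrist_force: [0.4, -1.0, 0.4]
gripper_width: 0.001
[495.28065962  -8.73990863 434.7703816 ] [495.19412322  -8.84535646 279.77044162] [[-0.001  0.951  0.308]
 [-0.001  0.308 -0.951]
 [-1.    -0.001  0.   ]] [198.74536352  21.60968301 -19.25364233] [-4.06566449e-02  1.74814498e-01  1.68603311e+00 -7.32943349e-04
  1.28127531e+00  1.21677085e+00] 0.0007506101751135964
```

Now to 23 mm above the button, with a look from the wrist and top cameras before pressing.

```bash
python3 -m handwheel '0 0.011 -0.01 0 1; 0 0.0105 -0.0092 0 1; 0.02 0 0 0 1; 0.025 0 0 0 1; 0.025 0 0 0 1; 0.025 0 0 0 1; 0.025 0 0 0 1; 0.025 0 0 0 1; 0.02 0 0 0 1; 0.01 0 0 0 1; 0 0 0 0 1; 0 0 0 0 1'
python3 - <<'E'
from h import *
p,r,g=tool();print(g,r.T@(np.array([509.7,16,81])-g))
im,_=get_image("wrist");s,_=get_image("scene")
o=np.hstack([cv2.resize(im,(480,300)),cv2.resize(s[140:260,270:390],(300,300))]);cv2.imwrite("pics/bell.png",o)
E
```

```text
time_s: 3.6
ee_pos: [510.8, 16.4, 260.0]
tool_rot: [0.975, 1.341, -0.975]
wrist_force: [-1.0, -0.5, 1.0]
gripper_width: 0.004
[510.8420252   16.3335297  105.02310392] [24.02288449 -1.19351007 -0.03924097]
```

View pics/bell.png

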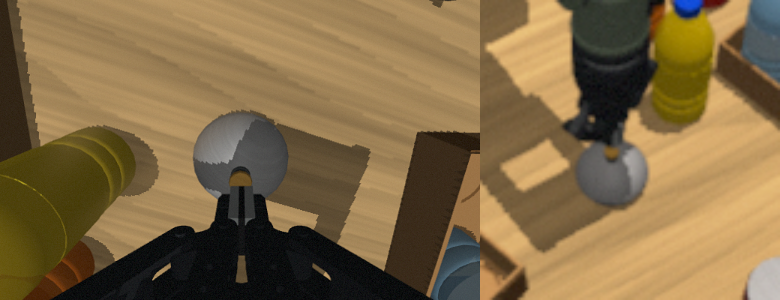

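The wrist view (left) has the button right at the fingertips (240,178), and the scene view agrees at (612,152). Pressing gently.

```bash
python3 -m handwheel '0.01 -0.001 0 0 1; 0.01 0 0 0 1; 0.002 0 0 0 1; 0.001 0 0 0 1; 0.001 0 0 0 1; 0.001 0 0 0 1; 0.001 0 0 0 1; 0 0 0 0 1; 0 0 0 0 1'
python3 -c "
from h import *
p,r,g=tool();print(g,state()['wrist_force'])"
```

```text
time_s: 4.45
ee_pos: [509.4, 16.3, 233.9]
tool_rot: [0.975, 1.342, -0.975]
wrist_force: [-2.5, -0.5, 2.6]
gripper_width: -0.001
[509.40137509  16.25197643  78.87869117] [-2.47588259 -0.52752936  2.56661826]
```

```bash
python3 -m handwheel '0.001 0 0 0 1; 0 0 0 0 1; 0 0 0 0 1'; python3 -m handwheel '0.001 0 0 0 1; 0 0 0 0 1; 0 0 0 0 1';python3 -m handwheel '0.001 0 0 0 1; 0 0 0 0 1; 0 0 0 0 1'
```

```text
time_s: 4.7
ee_pos: [509.5, 16.3, 232.7]
tool_rot: [0.975, 1.342, -0.975]
wrist_force: [-2.6, 0.1, 3.8]
gripper_width: -0.001
time_s: 4.95
ee_pos: [509.5, 16.3, 232.4]
tool_rot: [0.975, 1.341, -0.975]
wrist_force: [-4.1, -0.4, 9.2]
gripper_width: -0.0
time_s: 5.2
ee_pos: [509.4, 16.3, 232.2]
tool_rot: [0.975, 1.341, -0.975]
wrist_force: [-6.0, -1.0, 16.0]
gripper_width: -0.001
```

The force jumped to 16 N with no further travel, so the button is at its stop and the bell has rung. Retract straight up, then go over to the stray.

```bash
python3 -m handwheel '-0.005 0 0 0 1; -0.01 0 0 0 1; -0.02 0 0 0 1; -0.03 0 0 0 1; -0.03 0 0 0 1; -0.03 0 0 0 1; -0.03 0 0 0 1; -0.03 0 0 0 1; -0.015 0 0 0 1; -0.01 0 0 0 1; 0 0 0 0 1; 0 0 0 0 1'
python3 -m handwheel '0 0.002 -0.012 0 1; 0 0.0045 -0.0245 0 1; 0 0.0045 -0.0245 0 1; 0 0.0045 -0.0245 0 1; 0 0.0045 -0.0245 0 1; 0 0.0045 -0.0245 0 1; 0 0.0045 -0.0245 0 1; 0 0.0045 -0.0245 0 1; 0 0.0045 -0.0245 0 1; 0 0.0045 -0.0245 0 1; 0 0.002 -0.012 0 1; 0 0 0 0 1'
python3 - <<'E'
from h import *
p,r,g=tool();print(g,r.T@(np.array([476,263,248])-g))
im,_=get_image("wrist");s,_=get_image("scene")
o=np.hstack([cv2.resize(im,(480,300)),cv2.resize(s[80:200,330:450],(300,300))]);cv2.imwrite("pics/stray.png",o)
t,_=get_image("top")
h=cv2.cvtColor(s,cv2.COLOR_BGR2HSV)
w=cv2.inRange(h[190:225,305:340],(8,90,90),(30,255,255));N,_,st,ce=cv2.connectedComponentsWithStats(w)
for i in range(1,N):
  if 5<st[i,4]<100:print("bell now",cast(camera_info("scene"),ce[i]+[305,190],63))
E
```

```text
time_s: 6.2
ee_pos: [509.5, 16.3, 440.3]
tool_rot: [0.975, 1.341, -0.975]
wrist_force: [-1.0, -0.5, -0.7]
gripper_width: 0.0
time_s: 7.2
ee_pos: [475.7, 265.0, 439.0]
tool_rot: [0.971, 1.345, -0.975]
wrist_force: [0.1, -0.5, -0.2]
gripper_width: -0.002
[475.30000129 264.88721744 284.04715021] [36.04632165  0.17728529  2.01987414]
bell now [[510.87327839  15.69672261  63.        ]]
```

View pics/stray.png

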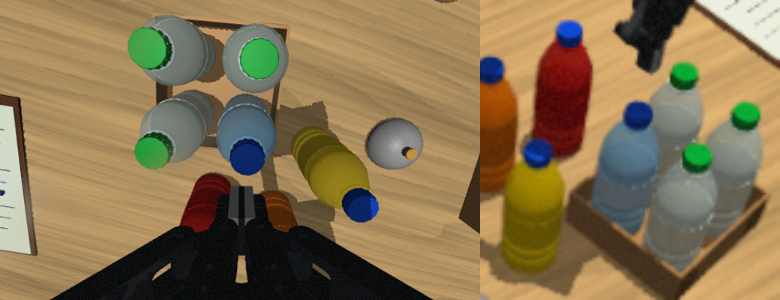

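The wrist view has the stray's blue cap at (247,157), just ahead of the shut fingertips at (241,190). The bell hasn't moved. Lower to about 45 mm (grasp point) above the cap, cross-check with a wrist-camera ray and hold.

```bash
python3 -m handwheel '0.01 0 0.002 0 1; 0.01 0 0 0 1; 0.01 0 0 0 1; 0.005 0 0 0 1; 0 0 0 0 1; 0 0 0 0 1'
python3 - <<'E'
from h import *
p,r,g=tool();print(g)
ci=camera_info("wrist");im,_=get_image("wrist")
m=cv2.inRange(cv2.cvtColor(im,cv2.COLOR_BGR2HSV),(108,150,60),(125,255,255));N,_,st,ce=cv2.connectedComponentsWithStats(m)
for i in range(1,N):
  if st[i,4]>200:print(ce[i],st[i,4],cast(ci,ce[i],200))
E
python3 -m handwheel '0 0 0 0 1;0 0 0 0 1;0 0 0 0 1;0 0 0 0 1;0 0 0 0 1;0 0 0 0 1;0 0 0 0 1;0 0 0 0 1;0 0 0 0 1;0 0 0 0 1;0 0 0 0 1;0 0 0 0 1'
```

```text
time_s: 7.85
ee_pos: [477.1, 260.4, 405.1]
tool_rot: [0.975, 1.342, -0.976]
wrist_force: [0.9, 0.2, 0.1]
gripper_width: 0.0
[476.96797818 260.33698376 250.12449589]
[322.10658456 227.68972051] 2111 [[482.30904972 261.63406548 200.        ]]
[496.46431881 301.69416126] 2158 [[468.54786219 146.80883902 200.        ]]
time_s: 8.9
ee_pos: [477.0, 260.7, 405.7]
tool_rot: [0.975, 1.341, -0.975]
wrist_force: [0.1, 0.0, 1.1]
gripper_width: 0.004
```

The wrist ray puts the cap at (482,262), within about 5 mm of the hand. Holding another 1.5 s, then up and across to the gap.

```bash
python3 -m handwheel '0 0 0 0 1;0 0 0 0 1;0 0 0 0 1;0 0 0 0 1;0 0 0 0 1;0 0 0 0 1;0 0 0 0 1;0 0 0 0 1;0 0 0 0 1;0 0 0 0 1;0 0 0 0 1;0 0 0 0 1'
python3 -m handwheel '0 0 0 0 1;0 0 0 0 1;0 0 0 0 1;0 0 0 0 1;0 0 0 0 1;0 0 0 0 1; -0.01 0 0 0 1; -0.015 0 0 0 1; -0.01 0 0 0 1; 0 -0.0018 0.0116 0 1; 0 -0.0035 0.0227 0 1; 0 -0.0035 0.0227 0 1'
python3 -m handwheel '0 -0.0035 0.0227 0 1; 0 -0.0035 0.0227 0 1; 0 -0.0035 0.0227 0 1; 0 -0.0035 0.0227 0 1; 0 -0.0035 0.0227 0 1; 0 -0.0035 0.0227 0 1; 0 -0.0035 0.0227 0 1; 0 -0.0035 0.0227 0 1; 0 -0.0035 0.0227 0 1; 0 -0.0035 0.0227 0 1; 0 -0.0035 0.0227 0 1; 0 -0.0035 0.0227 0 1'
python3 -m handwheel '0 -0.0035 0.0227 0 1; 0 -0.0035 0.0227 0 1; 0 -0.0035 0.0227 0 1; 0 -0.0035 0.0227 0 1; 0 -0.0035 0.0227 0 1; 0 -0.0018 0.0116 0 1; 0 0 0 0 1; 0 0 0 0 1; 0 0 0 0 1'
python3 - <<'E'
from h import *
p,r,g=tool();print(g,r.T@(np.array([551,-192,245])-g))
im,_=get_image("wrist");s,_=get_image("scene")
o=np.hstack([cv2.resize(im,(480,300)),cv2.resize(s[170:290,190:310],(300,300))]);cv2.imwrite("pics/gap.png",o)
E
```

```text
time_s: 9.9
ee_pos: [477.0, 260.7, 405.7]
tool_rot: [0.975, 1.341, -0.975]
wrist_force: [0.0, -0.3, -0.6]
gripper_width: 0.007
time_s: 10.9
ee_pos: [486.1, 202.9, 440.7]
tool_rot: [0.973, 1.342, -0.974]
wrist_force: [0.5, 0.6, 0.2]
gripper_width: 0.002
time_s: 11.9
ee_pos: [529.9, -70.2, 440.6]
tool_rot: [0.975, 1.341, -0.976]
wrist_force: [0.1, -1.1, 0.5]
gripper_width: 0.004
time_s: 12.65
ee_pos: [550.3, -192.5, 440.7]
tool_rot: [0.975, 1.343, -0.974]
wrist_force: [0.1, -0.1, -0.7]
gripper_width: 0.003
[ 550.2528811  -192.39675507  285.65530252] [40.65523643  0.84199253 -0.10965286]
```

View pics/gap.png

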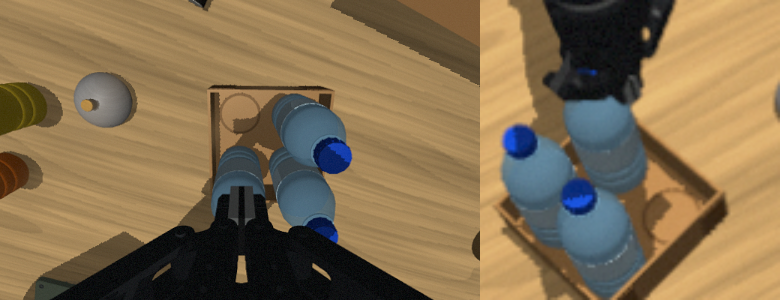

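The wrist view has the gap's print at (240,112), straight ahead of the fingertips, with bottles around it. Lowering 35 mm, then checking the print and caps by wrist and top rays.

```bash
python3 - <<'E'
from h import *
print("print",cast(camera_info("wrist"),[(320,150)],4))
E
python3 -m handwheel '0.01 0 0 0 1; 0.01 0.001 0 0 1; 0.01 0 0 0 1; 0.005 0 0 0 1; 0 0 0 0 1;0 0 0 0 1; 0 0 0 0 1; 0 0 0 0 1; 0 0 0 0 1; 0 0 0 0 1; 0 0 0 0 1; 0 0 0 0 1'
python3 -m handwheel '0 0 0 0 1; 0 0 0 0 1; 0 0 0 0 1; 0 0 0 0 1; 0 0 0 0 1; 0 0 0 0 1; 0 0 0 0 1; 0 0 0 0 1; 0 0 0 0 1; 0 0 0 0 1; 0 0 0 0 1; 0 0 0 0 1'
python3 - <<'E'
from h import *
print(tool()[2],state()["wrist_force"])
S,_=get_image("scene");h=cv2.cvtColor(S,cv2.COLOR_BGR2HSV);ci=camera_info("scene")
for lo,hi in(((108,190,120),(125,255,255)),((50,180,120),(70,255,255))):
    N,_,st,ce=cv2.connectedComponentsWithStats(cv2.inRange(h,lo,hi))
    for i in range(1,N):
        q=cast(ci,ce[i],196)[0]
        if 30<st[i,4]<400 and q[1]<400: print(ce[i].round(1),st[i,4],q.round(1))
T,_=get_image("top");cv2.imwrite("pics/end.png",np.vstack([T[150:300,150:470],S[90:315,190:510]]).repeat(1,0))
E
```

```text
print [[ 555.1721089  -188.51911397    4.        ]]
time_s: 13.75
ee_pos: [551.6, -193.0, 405.9]
tool_rot: [0.975, 1.341, -0.975]
wrist_force: [-0.2, 0.3, -0.4]
gripper_width: -0.001
time_s: 14.75
ee_pos: [551.6, -193.0, 405.7]
tool_rot: [0.975, 1.341, -0.975]
wrist_force: [-0.0, 0.7, -1.0]
gripper_width: -0.002
[ 551.6105141  -192.97883339  250.71686438] [-0.03752418  0.71360287 -0.97960853]
[365.6  91.7] 50 [332.7 271.8 196. ]
[334.  106.2] 57 [333.6 163.2 196. ]
[393.2 124.4] 67 [475.  264.1 196. ]
[352.9 140. ] 73 [463.2 140.3 196. ]
[204.5 225.4] 83 [ 494.3 -295.   196. ]
[228.3 247.6] 105 [ 575.  -270.4  196. ]
[411.4 108.6] 50 [454.3 343.3 196. ]
[436.4 124.6] 57 [537.2 364.7 196. ]
[416.9 141.5] 68 [555.7 281.4 196. ]
```

View pics/end.png

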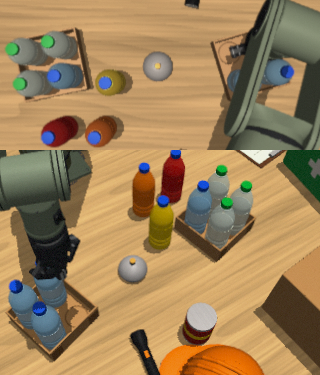

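Everything still stands where it was: the visible caps agree to about 1 mm, and the hand is over the gap with no load. Handing in.

```bash
python3 -c "
from station import *
print(finish_job())"
```

```text
the job is handed in; nothing more can be done
None
```

I rang the bell, pointed at the stray and finished pointing at the empty place; the job was handed in at about 15 s, and no verdict was reported.

- **Bell:** I pressed the button to its stop. The wrist force rose to 16 N with no further travel. Afterwards the bell still measured within about 1 mm of its start.
- **Stray:** I held the shut fingertips about 28 mm above its cap (grasp point about 46 mm above it) for about 2.5 s. The top and scene views put the cap 2–4 mm from the hand; a ray from the wrist camera put it about 5 mm away.
- **Empty place:** The hand ended at (552, -193, 251) mm. The gap measured (550 to 553, -191 to -194) from the top and scene views, and (555, -189) from a rough wrist-camera ray. All three are well inside the 30 mm limit.
- **Last checks:** The wrist force was near zero. The visible caps were within about 1.5 mm of their starts. One blue-capped bottle's cap was hidden behind the hand in the last views, so I couldn't re-measure it, but no contact force was seen. The tin and torch were not re-measured; the arm worked well away from them.

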